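# Select a mixer platform with the pull-and-turn selector and start it

## Robot

A 6-joint arm with a two-finger parallel gripper is mounted at the origin on a cart in front of the work surface, level with it; the furniture and walls round the work are solid. World frame = base frame: x ahead of the robot, y to its left, z up, the work surface at z = 0. Lengths are in m, angles in rad, forces in N, time in s.
With the tool pointing down it reaches from about 0.3 to 0.85 m from the base axis. Payload 5.4 kg.
Tool frame: the origin (TCP) lies at the very end of the fingers, on their centre line; the grasp point (between the pads) lies 19 mm behind it; x points along the fingers, y is the direction in which the jaws open and shut, and the axes are right-handed (so a half turn about x gives the same grasp; the last joint's range is limited). The gripper opens to 85 mm and grips with 20 to 120 N. Pads are 22 mm wide; open, the fingers measure 114 mm over their backs; the gripper's body (76 mm by 85 mm) begins 54 mm behind the grasp point. The pads swing forward as they close: fully open they stand 13 mm farther back than shut.
Start: joints at [1.138, 0.158, 1.597, -0, 1.386, -0.21], TCP at [0.127, 0.561, 0.231] pointing down, gripper open.
Joint ranges: [-2.91, 2.91], [-0.94, 2.29], [0.18, 2.7], [-1.29, 4.43], [0.17, 2.64], [-3, 3]. Speed limits (rad/s): [2.57, 2.57, 3.14, 3.14, 3.14, 3.14].

## Interface

Orientations are given as a rotation vector (axis times angle).
In Python, from workcell import r, grab_frame, camera_model, ticket gives the robot as it stands. The module is installed in compiled form; this text tells all that it offers.
- The arm moves only by the tool arm_command, never from a script. Its argument "rows" is one flat list of numbers, 6 for each row, row after row: the shift along the tool's x, y, z in cm, then the turn, a rotation vector about the tool's x, y, z in degrees. A call has exactly 10 rows; each row is the pose to reach, as a shift and turn from the pose commanded when the call began, along the tool's axes at that moment; what a row does not reach only later rows make up. A row lasts 1/12 s, in which the tool goes at most 41.7 mm and 7.16 degrees, less where a joint would pass 70% of its speed; a pose out of reach is approached as far as the arm can. A call with a gripper value outside its range is refused whole. "grip" is the gripper command: -1 is fully open, 1 is shut, values between are in proportion, set as the call begins (left out, the last holds). The fingers move at their own pace and stop on an object; "squeeze" is the grip in N (left out, the last holds). Time passes only in rows, so rows that repeat a pose let the fingers close, or fill a call up. It gives the time, the measured TCP pose, the force and the opening at its end, in the units of the state.
- r.observe(): the state, without advancing time (a new reading comes with each control period).
- grab_frame(name): name is "scene" or "top"; returns (picture, depth): 400x640x3 uint8, blue, green, red; 400x640 float32, m along the optical axis (not along the pixel's ray), 0 where there is no reading.
- camera_model(name): a dict with "fovy" (degrees; the focal length in pixels is half the picture's height over the tangent of half this angle, whatever the lens; pixels are square), "cx", "cy" (the principal point, pixels), "R" (3x3) and "t" (3): a world point X has camera coordinates R X + t. Camera axes: x right, y down, z forward; pixel columns grow to the right and rows downward; lengths in m; the calibration is good to about 2 mm. A picture is of the moment at which its call begins. camera_model takes no time and is no camera call.
- ticket.hand_in(): hands the job in, once; it reports no verdict.
The state is a dict: "time": time; "joint_pos": joint angles; "qvel": joint speeds; "effort": joint torques, N m; "eef_pos": TCP position; "ee_rot": TCP orientation; "wrist_force": force on the tool from outside, world axes, zero at the start; "torque": the same for the moment, N m; "gripper_width": finger opening in m.
Only numpy, scipy, OpenCV 4.12 (cv2) and the standard library are available. Lean on these libraries where they do the work, as an engineer would, in place of code of your own. Each camera call takes 0.05 s, during which the arm holds its last target.

## Task

On the bench mixer, engage the platform that the large specimen cup stands on: pull the sprung selector knob up out of its park gap, turn it until it drops fully into the notch on the cup's side, then let go and press the start button. The notch is never exactly where it should be, so feel for it and do not force the knob against the ring or its stops. Leave the cup and the small vial standing where they are.

Things in the scene. Friction and masses are not known exactly. Their poses are not given: they have to be found in the camera images.
- mixer: White bench mixer, fixed, 190 (x) x 360 (y) x 50 mm; origin at the centre of its underside, front (-x) towards the robot. On its deck, 50 mm up: two square platforms 102 mm wide with a low rim at x = 10, y = +115 and -115 mm; the selector between them at x = 22, y = 0; the start button at x = -68, y = 0; a loose pen at the front left edge (x = -80, y = 35 to 175).
- ring_plate: Disc 116 mm across fixed to the deck; origin on the selector's axis at deck height, axes as the mixer's. On it a steel toothed ring, 108 mm outside, 80 mm inside, flat tops 64 mm above the worktop, teeth 8 mm high. The ring sits askew by up to 0.28 rad either way, differently each time, not measured here. Contact force between knob and ring (arm on teeth, knob at upper stop) must stay under 30 N.
- left_notch (a point): Nominal place of the ring's left notch (top of the ring, 47 mm from the axis), 1.0 rad to the mixer's left of straight front. The true notch lies up to 0.28 rad to either side of it, as the ring sits askew. A notch is 0.214 rad (10 mm) wide; the park gap at the front is 0.84 rad wide; ring on both sides of a notch is flat on top, so the raised arm can slide there.
- right_notch (a point): Nominal place of the right notch, 1.0 rad to the mixer's right of straight front. The true notch lies up to 0.28 rad to either side of it; both notches and the park gap shift together.
- selector: Fixed bush of the selector; origin on its vertical axis at deck height, axes as the mixer's. The black knob on it has a hub 40 mm across (top 76 mm above the worktop when down) and an upright bar grip 42 mm long, 14 mm thick, 36 mm high (top 112 mm). In line with the bar a steel index arm, 7 mm wide, reaches to 54 mm from the axis; down in a notch it has about 0.033 rad play each way.
- selector_grip (a point): Point on the knob's axis at the height to grip the bar, 98 mm above the worktop when the knob is down; turns and rises with the knob. Its x axis points along the bar away from the index arm, z up; the two 42 x 36 mm faces to grip look along its y axis.
- selector_lift (a joint): How far the knob is pulled up, m. 0 = fully down (parked or in a notch); about 0.006 = arm resting on top of the ring; above 0.0065 it is clear of the teeth; upper stop at 0.012. A damped spring pulls it down with 6 N at 0, rising 0.25 N per mm; let go over a gap it falls in about 0.05 s.
- selector_turn (a joint): Knob angle, rad: 0 = index arm points to the mixer's front (-x, park); positive = arm swung to the mixer's left (+y), which is clockwise seen from above; negative = to the right. Starts within 0.05 of 0. Turns easily when raised (0.02 N m), stops at +-1.7.
- start_button (a joint): Travel of the start button, m: 0 = up, 0.006 = fully pressed, with 6 N; springs back.
- start_button_top (a point): Centre of the top of the round white start button, 26 mm across, 72 mm above the worktop; pressed straight down.
- specimen_cup: Lidded specimen cup, 58 mm across, 59 mm high, loose, standing on one of the two platforms; origin at the centre of its underside. It marks the side to engage.
- control_vial: Small vial, 25 mm across, 49 mm high, loose, standing on the other platform; origin at the centre of its underside.

How it is judged:
On the way, in this order (a step that is already met when the one before it is completed fails the run):
1. the knob is pulled up out of its park gap (value of joint selector_lift above 0.005 m), for 0.1 s.
2. the knob has dropped into the notch on the specimen cup's side (value of joint selector_lift below 0.002 m and ((y of specimen_cup in the frame of mixer above 0 m and value of joint selector_turn between 0.65 and 1.35 rad) or (y of specimen_cup in the frame of mixer below 0 m and value of joint selector_turn between -1.35 and -0.65 rad))), for 0.2 s.
3. the start button is pressed home (all of step 2 and value of joint start_button above 0.0045 m), for 0.1 s.
At the end, for the whole second after the job is handed in: The knob is down (lift under 2 mm) in the notch on the specimen cup's side (0.65 to 1.35 rad from the front), the start button is up again, cup and vial stand upright (within 0.1 rad) (all of step 2 and value of joint start_button below 0.0015 m and angle between each of specimen_cup, control_vial's own z axis and vertical below 0.1 rad); the robot touches nothing.
It fails at once if the knob is forced against the ring or its stop (over 30 N) (contact force between selector and ring_plate above 30 N).
It fails at once if the start button is pressed before the knob is down in the right notch (value of joint start_button above 0.003 m and not (value of joint selector_lift below 0.002 m and ((y of specimen_cup in the frame of mixer above 0 m and value of joint selector_turn between 0.65 and 1.35 rad) or (y of specimen_cup in the frame of mixer below 0 m and value of joint selector_turn between -1.35 and -0.65 rad)))).
It fails at once if the specimen cup is moved by more than 20 mm (distance of specimen_cup from where it was at the start of the episode above 0.02 m).
It fails at once if the vial is moved by more than 20 mm (distance of control_vial from where it was at the start of the episode above 0.02 m).
It also fails if it takes over 61 s, if anything falls off the work surface, if the arm or the gripper's body presses on something with over 40 N, if the wrist force passes 120 N, or if a joint passes its speed limit or range.

## Working session

There is one attempt and no reset: what is moved stays moved. The work goes in short steps, Python scripts to look and compute and a tool call to move; the robot and the scene stay as the last step left them, time stands still between calls to the robot, and variables do not carry over. Pictures are saved under pics/ and viewed, and the job is handed in when it is done.

Besides the shell and the picture viewer there is one more tool, called after "Emit:" as name(argument=value, ...) on one line, values as JSON. arm_command: Moves the arm, as the interface text tells. Its arguments: {"type":"object","properties":{"rows":{"type":"array","items":{"type":"number"}},"grip":{"type":"number"},"squeeze":{"type":"number"}},"required":["rows"]}

```bash
mkdir -p pics; cat > h.py <<'E'
import numpy as np, cv2
from workcell import r, grab_frame, camera_model, ticket
from scipy.spatial.transform import Rotation as Ro
def st():
    s=r.observe(); print({k:np.round(v,4).tolist() for k,v in s.items() if k in('time','eef_pos','ee_rot','wrist_force','torque','gripper_width','joint_pos')}); print(np.round(Ro.from_rotvec(s['ee_rot']).as_matrix(),3)); return s
def cam(n):
    m=camera_model(n); f=200/np.tan(np.radians(m['fovy'])/2); return f,m['cx'],m['cy'],np.array(m['R']),np.array(m['t'])
def ray(n,u,v,z):
    f,cx,cy,R,t=cam(n); c=-R.T@t; d=R.T@np.array([(u-cx)/f,(v-cy)/f,1]); return c+d*(z-c[2])/d[2]
def pt(n,u,v,dep):
    f,cx,cy,R,t=cam(n); return R.T@(np.array([(u-cx)/f*dep,(v-cy)/f*dep,dep])-t)
def proj(n,X):
    f,cx,cy,R,t=cam(n); c=R@np.array(X)+t; return np.array([f*c[0]/c[2]+cx,f*c[1]/c[2]+cy])
E
python3 - <<'E'
from h import *
st()
for n in('scene','top'):
    p,d=grab_frame(n); cv2.imwrite(f'pics/{n}0.png',p); np.savez(f'{n}0.npz',p=p,d=d); print(n,cam(n))
E
```

```text
{'time': 0.0, 'joint_pos': [1.1379, 0.1591, 1.5982, -0.0, 1.3862, -0.2101], 'eef_pos': [0.1268, 0.5602, 0.2303], 'ee_rot': [0.1735, 1.5643, -0.1764], 'wrist_force': [0.5348, 0.0881, -0.4045], 'torque': [0.0323, 0.0524, 0.0009], 'gripper_width': 0.0855}
[[-0.001  0.221  0.975]
 [-0.002  0.975 -0.221]
 [-1.    -0.002 -0.   ]]
scene (np.float64(440.54281188026613), 322.5676693383324, 200.89978046668404, array([[-0.89009903, -0.45534187,  0.01968506],
       [-0.24945266,  0.45057117, -0.85718084],
       [ 0.3814408 , -0.76788632, -0.5146392 ]]), array([0.47606652, 0.1979247 , 0.72783186]))
top (np.float64(463.4983868028836), 321.3390806611808, 202.6360450946507, array([[ 0.00511857, -0.99951359,  0.03076344],
       [-0.98922924, -0.00956145, -0.14606193],
       [ 0.14628503, -0.02968447, -0.98879701]]), array([0.03719974, 0.54531997, 0.84751857]))
```

View pics/scene0.png

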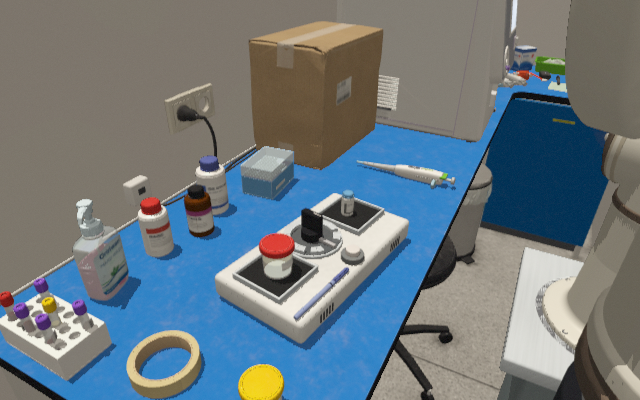

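View pics/top0.png

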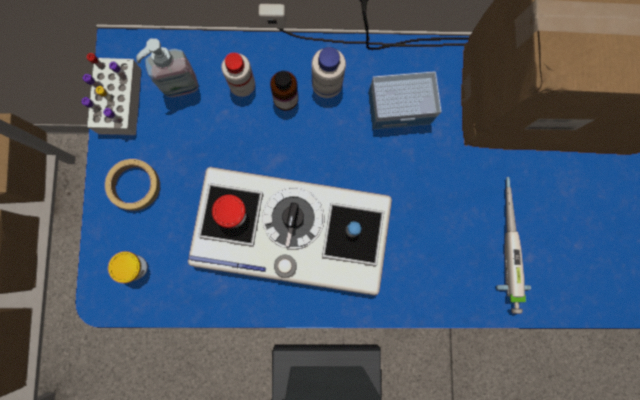

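The cup (red lid, top px 229,211) is on the left (+y) platform and the vial (353,229) on the right. The knob is near (292,215) and the button near (285,266). Next I'll zoom in and measure.

```bash
python3 - <<'E'
from h import *
p=np.load('top0.npz')['p'];d=np.load('top0.npz')['d']
c=p[160:300,180:400]; cv2.imwrite('pics/topz.png',cv2.resize(c,None,fx=3.6,fy=3.6,interpolation=cv2.INTER_CUBIC))
c=p[180:260,250:340]; cv2.imwrite('pics/topzz.png',cv2.resize(c,None,fx=7,fy=7,interpolation=cv2.INTER_CUBIC))
# mixer deck mask: white & height ~0.05
f,cx,cy,R,t=cam('top'); v,u=np.mgrid[:400,:640]
P=np.einsum('ij,jhw->ihw',R.T,np.stack([(u-cx)/f*d,(v-cy)/f*d,d])-t[:,None,None])
z=P[2]
m=((z>0.042)&(u>170)&(u<410)&(v>160)&(v<305)).astype(np.uint8)
cs,_=cv2.findContours(m,cv2.RETR_EXTERNAL,cv2.CHAIN_APPROX_NONE); k=max(cs,key=cv2.contourArea)
# project contour at z=0.05
q=np.array([ray('top',a[0][0],a[0][1],0.05)[:2] for a in k],np.float32)
rc=cv2.minAreaRect(q); print(rc)
hsv=cv2.cvtColor(p,cv2.COLOR_BGR2HSV)
red=((hsv[...,0]<8)|(hsv[...,0]>172))&(hsv[...,1]>150)&(u>205)&(u<255)&(v>185)&(v<235)
print('cup',np.median(P[:,red],axis=1),red.sum(), ray('top',u[red].mean(),v[red].mean(),.115))
for zz in (0.05,): 
  mm=(z>0.045)&(z<0.055)&(m>0); print('deck z',np.median(z[mm]))
print('grip top z>0.1',[ (P[:,(z>.095)&(z<.125)&(u>270)&(u<310)&(v>190)&(v<245)]).mean(1)])
print('btn z', z[260:272,280:292].mean(), z[200:235,285:300].max(0))
E
```

```text
((0.49162280559539795, 0.09726811945438385), (0.3577740788459778, 0.18905755877494812), 81.38121795654297)
cup [0.51918678 0.20586783 0.11457298] 926 [0.51838465 0.20548877 0.115     ]
deck z 0.050612554897544224
grip top z>0.1 [array([0.51331227, 0.09418065, 0.1115567 ])]
btn z 0.07181104214797328 [0.07982855 0.07976814 0.91652992 0.11462683 0.91652992 0.11576141
 0.11532146 0.11601413 0.11508074 0.11449303 0.11543087 0.11394879
 0.11368965 0.10682772 0.07955661]
```

View pics/topz.png

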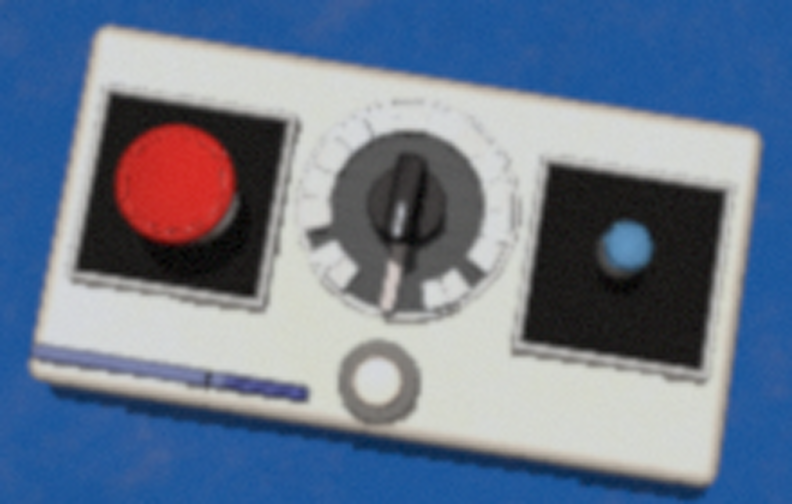

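View pics/topzz.png

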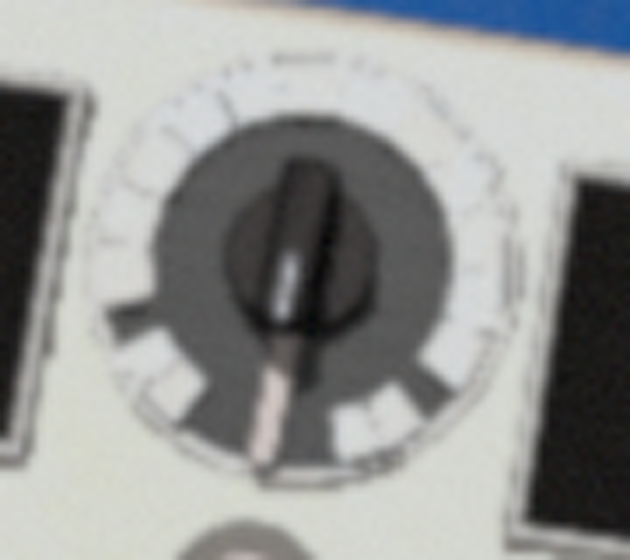

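```bash
python3 - <<'E'
from h import *
p=np.load('top0.npz')['p']
yaw=np.radians(81.38-90); c,s=np.cos(yaw),np.sin(yaw); M=np.array([[c,-s],[s,c]]); o=np.array([.4916,.0973])
ax=o+M@[.022,0]; print('axis',ax,'btn',o+M@[-.068,0])
g=cv2.cvtColor(p,cv2.COLOR_BGR2GRAY)
# button centre check: dark ring contour circle & white top
print('btn px ray', ray('top',285,265.7,.072))
# dark inside disc of ring: r=40 at z=.056: fit ellipse
u0,v0=proj('top',[*ax,.064]); print(u0,v0)
# yaw check using platforms (black)
hsv=cv2.cvtColor(p,cv2.COLOR_BGR2HSV)
m=((g<45)).astype(np.uint8); m[:160]=0;m[305:]=0;m[:,:180]=0;m[:,400:]=0
for k in cv2.findContours(m,cv2.RETR_EXTERNAL,cv2.CHAIN_APPROX_NONE)[0]:
    if cv2.contourArea(k)>800:
        q=np.array([ray('top',a[0][0],a[0][1],0.052)[:2] for a in k],np.float32); print(cv2.minAreaRect(q))
for zz,lab in((.064,'top'),(.056,'bot')):
  for rr in (.044,.047,.050):
    out=[]
    for a in np.arange(-1.5,1.5,.03):
        w=ax+M@[-rr*np.cos(a),rr*np.sin(a)]
        u,v=proj('top',[*w,zz]); val=cv2.getRectSubPix(g,(1,1),(float(u),float(v)))[0,0]; out.append(int(val))
    a=np.arange(-1.5,1.5,.03); out=np.array(out)
    dk=[round(float(x),2) for x,y in zip(a,out) if y<150]; print(lab,rr,dk)
E
```

```text
axis [0.51335149 0.09400263] btn [0.42436812 0.10749187]
btn px ray [0.42470568 0.10712757 0.072     ]
293.1134617773675 217.3822750594867
((0.4854871928691864, -0.017629534006118774), (0.09032599627971649, 0.09048429876565933), 81.37456512451172)
((0.5204460024833679, 0.21208973228931427), (0.09013678878545761, 0.0905609279870987), 81.16133880615234)
top 0.044 [-1.02, -0.99, -0.96, -0.93, -0.9, -0.87, -0.84, -0.33, -0.3, -0.27, -0.24, -0.21, -0.18, -0.15, -0.12, -0.09, -0.06, -0.03, 0.15, 0.18, 0.21, 0.24, 0.27, 0.3, 0.33, 0.36, 0.39, 0.42, 0.45, 0.48, 0.51, 1.02, 1.05, 1.08, 1.11, 1.14, 1.17, 1.2]
top 0.047 [-1.02, -0.99, -0.96, -0.93, -0.9, -0.87, -0.84, -0.3, -0.27, -0.24, -0.21, -0.18, -0.15, -0.12, -0.09, -0.06, -0.03, 0.15, 0.18, 0.21, 0.24, 0.27, 0.3, 0.33, 0.36, 0.39, 0.42, 0.45, 0.48, 0.51, 1.02, 1.05, 1.08, 1.11, 1.14, 1.17, 1.2]
top 0.05 [-1.02, -0.99, -0.96, -0.93, -0.9, -0.87, -0.84, -0.3, -0.27, -0.24, -0.21, -0.18, -0.15, -0.12, -0.09, -0.06, -0.03, 0.0, 0.15, 0.18, 0.21, 0.24, 0.27, 0.3, 0.33, 0.36, 0.39, 0.42, 0.45, 0.48, 0.51, 1.02, 1.05, 1.08, 1.11, 1.14, 1.17, 1.2]
bot 0.044 [-1.02, -0.99, -0.96, -0.93, -0.9, -0.87, -0.84, -0.3, -0.27, -0.24, -0.21, -0.18, -0.15, -0.12, -0.09, -0.06, -0.03, 0.15, 0.18, 0.21, 0.24, 0.27, 0.3, 0.33, 0.36, 0.39, 0.42, 0.45, 0.48, 0.51, 0.54, 1.05, 1.08, 1.11, 1.14, 1.17, 1.2, 1.23]
bot 0.047 [-1.02, -0.99, -0.96, -0.93, -0.9, -0.87, -0.84, -0.3, -0.27, -0.24, -0.21, -0.18, -0.15, -0.12, -0.09, -0.06, -0.03, 0.0, 0.15, 0.18, 0.21, 0.24, 0.27, 0.3, 0.33, 0.36, 0.39, 0.42, 0.45, 0.48, 0.51, 0.54, 1.05, 1.08, 1.11, 1.14, 1.17, 1.2]
bot 0.05 [-1.02, -0.99, -0.96, -0.93, -0.9, -0.87, -0.84, -0.3, -0.27, -0.24, -0.21, -0.18, -0.15, -0.12, -0.09, -0.06, -0.03, 0.0, 0.15, 0.18, 0.21, 0.24, 0.27, 0.3, 0.33, 0.36, 0.39, 0.42, 0.45, 0.48, 0.51, 1.02, 1.05, 1.08, 1.11, 1.14, 1.17, 1.2]
```

Axis is at (0.513, 0.094), mixer yaw about -0.15, and the left notch at about +1.10 rad (right notch at -0.93 and gap centre at +0.10 agree). The knob starts at about +0.05. I'm moving above the knob.

Emit:
arm_command(rows=[0,-1.8,2.4,0,0,0,0,-3.7,4.8,0,0,0,0,-5.5,7.2,0,0,0,0,-7.4,9.6,0,0,0,0,-9.2,12,0,0,0,0,-11.1,14.4,0,0,0,0,-12.9,16.8,0,0,0,0,-14.8,19.2,0,0,0,0,-16.6,21.6,0,0,0,0,-18.4,24,0,0,0], grip=-1, squeeze=60)

```text
time: 0.93
eef_pos: [0.3209, 0.3269, 0.231]
ee_rot: [0.175, 1.564, -0.175]
wrist_force: [1.0, -0.5, 1.0]
gripper_width: 0.0854
```

Emit:
arm_command(rows=[0,-1.8,2.4,0,0,0,0,-3.7,4.8,0,0,0,0,-5.5,7.2,0,0,0,0,-7.4,9.6,0,0,0,0,-9.2,12,0,0,0,0,-11.1,14.4,0,0,0,0,-12.9,16.8,0,0,0,0,-14.8,19.2,0,0,0,0,-16.6,21.6,0,0,0,0,-18.4,24,0,0,0])

```text
time: 1.77
eef_pos: [0.5143, 0.0945, 0.2308]
ee_rot: [0.175, 1.565, -0.175]
wrist_force: [0.2, 1.0, 0.8]
gripper_width: 0.0855
```

```bash
python3 - <<'E'
from h import *
st()
E
```

```text
{'time': 1.7667, 'joint_pos': [-0.0497, 0.024, 1.7418, 0.0001, 1.3767, -1.3975], 'eef_pos': [0.5143, 0.0945, 0.2308], 'ee_rot': [0.1752, 1.5646, -0.1751], 'wrist_force': [0.2398, 1.0185, 0.8045], 'torque': [0.0226, -0.0244, 0.0517], 'gripper_width': 0.0855}
[[-0.001  0.221  0.975]
 [ 0.     0.975 -0.221]
 [-1.    -0.    -0.001]]
```

Emit:
arm_command(rows=[1.5,0,-0.1,0,0,0,3,0,-0.1,0,0,0,4.5,0,-0.1,0,0,0,6,0,-0.1,0,0,0,7.5,0,-0.1,0,0,0,9,0,-0.1,0,0,0,10.5,0,-0.1,0,0,0,12,0,-0.1,0,0,0,13.5,0,-0.1,0,0,0,14.9,0,-0.1,0,0,0], grip=-0.2)

```text
time: 2.6
eef_pos: [0.5123, 0.096, 0.081]
ee_rot: [0.175, 1.565, -0.175]
wrist_force: [-1.6, -0.1, -0.9]
gripper_width: 0.051
```

```bash
python3 - <<'E'
from h import *
st()
for n in('scene','top'):
    p,d=grab_frame(n); q=p[170:330,210:410] if n=='scene' else p[160:300,180:400]; cv2.imwrite(f'pics/{n}1.png',cv2.resize(q,None,fx=3.5,fy=3.5,interpolation=cv2.INTER_CUBIC))
E
```

```text
{'time': 2.6, 'joint_pos': [-0.0468, 0.1944, 1.8748, -0.0, 1.0736, -1.3947], 'eef_pos': [0.5123, 0.096, 0.081], 'ee_rot': [0.1749, 1.565, -0.175], 'wrist_force': [-1.6169, -0.1344, -0.9233], 'torque': [0.0027, -0.0434, -0.0258], 'gripper_width': 0.051}
[[-0.001  0.221  0.975]
 [ 0.     0.975 -0.221]
 [-1.    -0.    -0.001]]
```

View pics/scene1.png

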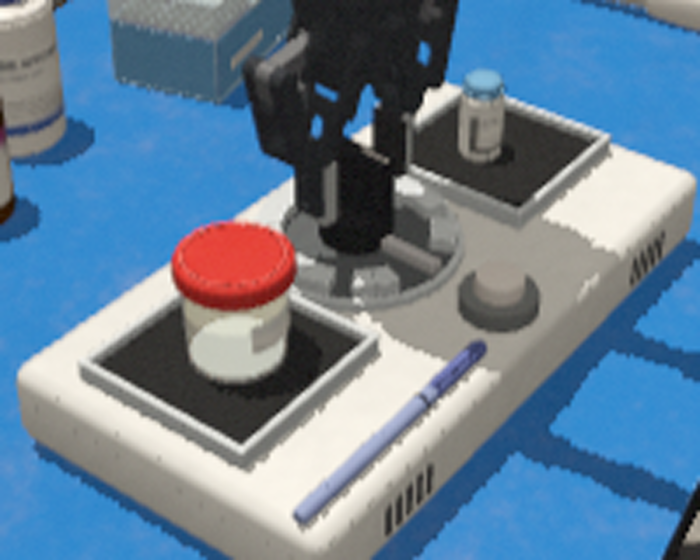

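View pics/top1.png

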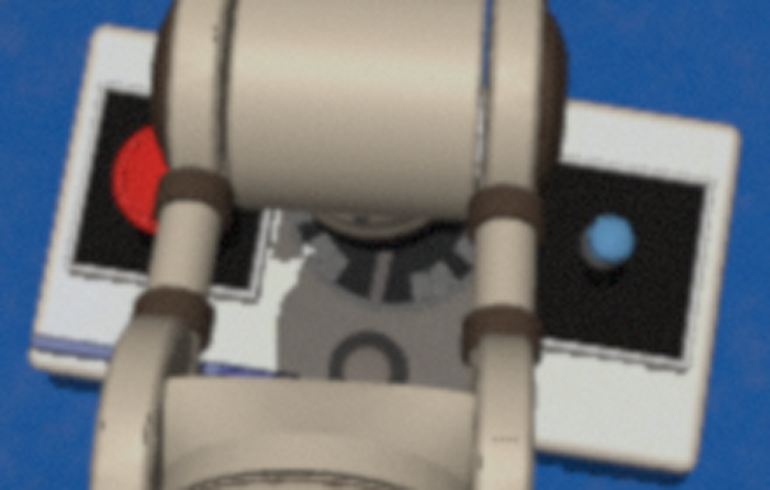

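The fingers straddle the bar and the view is clear. I'm correcting by 2 mm and closing.

Emit:
arm_command(rows=[0,-0.2,0.1,0,0,0,0,-0.2,0.1,0,0,0,0,-0.2,0.1,0,0,0,0,-0.2,0.1,0,0,0,0,-0.2,0.1,0,0,0,0,-0.2,0.1,0,0,0,0,-0.2,0.1,0,0,0,0,-0.2,0.1,0,0,0,0,-0.2,0.1,0,0,0,0,-0.2,0.1,0,0,0], grip=1, squeeze=40)

```text
time: 3.53
eef_pos: [0.5146, 0.094, 0.0836]
ee_rot: [0.175, 1.561, -0.175]
wrist_force: [0.1, 1.4, 6.1]
gripper_width: 0.0131
```

```bash
python3 - <<'E'
from h import *
st()
E
```

```text
{'time': 3.5333, 'joint_pos': [-0.0508, 0.1921, 1.8715, 0.0003, 1.0754, -1.399], 'eef_pos': [0.5146, 0.094, 0.0836], 'ee_rot': [0.1752, 1.5611, -0.1745], 'wrist_force': [0.1267, 1.3759, 6.0794], 'torque': [0.1707, 0.0351, -0.0311], 'gripper_width': 0.0131}
[[ 0.003  0.221  0.975]
 [ 0.     0.975 -0.221]
 [-1.     0.001  0.003]]
```

Emit:
arm_command(rows=[-0.1,0,0,0,0,0,-0.2,0,0,0,0,0,-0.3,0,0,0,0,0,-0.4,0,0,0,0,0,-0.5,0,0,0,0,0,-0.6,0,0,0,0,0,-0.7,0,0,0,0,0,-0.8,0,0,0,0,0,-0.9,0,0,0,0,0,-0.9,0,0,0,0,0])

```text
time: 4.37
eef_pos: [0.5143, 0.0939, 0.0906]
ee_rot: [0.176, 1.561, -0.175]
wrist_force: [7.2, 1.9, -8.3]
gripper_width: 0.0131
```

```bash
python3 - <<'E'
from h import *
st()
E
```

```text
{'time': 4.3667, 'joint_pos': [-0.051, 0.1806, 1.8688, 0.0006, 1.0896, -1.399], 'eef_pos': [0.5143, 0.0939, 0.0906], 'ee_rot': [0.1756, 1.5612, -0.1746], 'wrist_force': [7.2218, 1.9236, -8.2928], 'torque': [0.2713, -1.3519, -0.0207], 'gripper_width': 0.0131}
[[ 0.003  0.221  0.975]
 [ 0.     0.975 -0.221]
 [-1.     0.001  0.002]]
```

Emit:
arm_command(rows=[-0.1,0,0.1,0,0,0,-0.2,0,0.1,0,0,0,-0.2,0,0.1,0,0,0,-0.2,0,0.1,4,0,0,-0.2,0,0.1,8,0,0,-0.2,0,0.1,12,0,0,-0.2,0,0.1,16,0,0,-0.2,0,0.1,20,0,0,-0.2,0,0.1,20,0,0,-0.2,0,0.1,20,0,0])

```text
time: 5.2
eef_pos: [0.5142, 0.0934, 0.0919]
ee_rot: [0.448, 1.524, -0.449]
wrist_force: [5.3, -0.5, -8.5]
gripper_width: 0.0134
```

```bash
python3 - <<'E'
from h import *
st()
p,d=grab_frame('scene'); q=p[170:330,210:410]; cv2.imwrite(f'pics/s2.png',cv2.resize(q,None,fx=3.5,fy=3.5,interpolation=cv2.INTER_CUBIC))
E
```

```text
{'time': 5.2, 'joint_pos': [-0.0516, 0.1802, 1.8664, -0.0004, 1.0951, -1.05], 'eef_pos': [0.5142, 0.0934, 0.0919], 'ee_rot': [0.448, 1.5239, -0.4486], 'wrist_force': [5.2526, -0.4786, -8.4579], 'torque': [-0.0409, -1.0976, -0.0416], 'gripper_width': 0.0134}
[[-0.     0.541  0.841]
 [-0.     0.841 -0.541]
 [-1.    -0.     0.   ]]
```

View pics/s2.png

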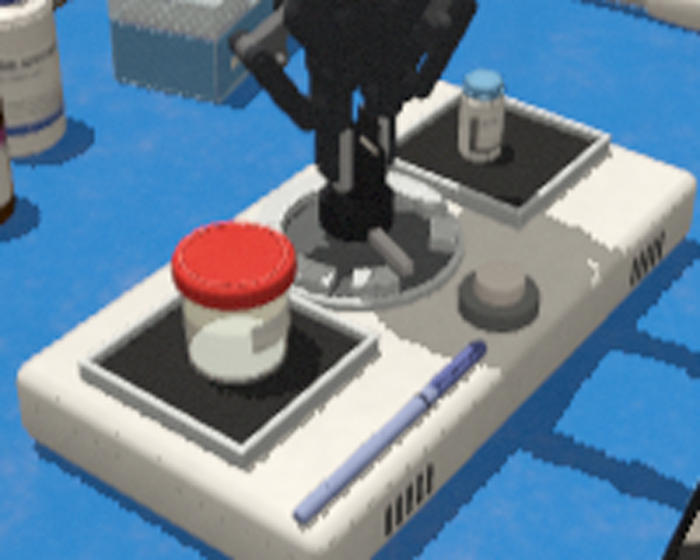

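Emit:
arm_command(rows=[0,0,0,5,0,0,0,0,0,10,0,0,0,0,0,15,0,0,0,0,0,20,0,0,0,0,0,25,0,0,0,0,0,30,0,0,0,0,0,34,0,0,0,0,0,38,0,0,0,0,0,39,0,0,0,0,0,39,0,0])

```text
time: 6.08
eef_pos: [0.5133, 0.0928, 0.0918]
ee_rot: [0.969, 1.345, -0.973]
wrist_force: [2.1, -5.0, -9.3]
gripper_width: 0.0137
```

```bash
python3 - <<'E'
from h import *
st()
for n in('scene','top'):
    p,d=grab_frame(n); q=p[200:270,260:360] if n=='scene' else p[160:300,180:400]; cv2.imwrite(f'pics/{n}3.png',cv2.resize(q,None,fx=7 if n=='scene' else 3.5,fy=7 if n=='scene' else 3.5,interpolation=cv2.INTER_CUBIC))
E
```

```text
{'time': 6.0833, 'joint_pos': [-0.0521, 0.18, 1.8668, -0.0019, 1.0974, -0.3703], 'eef_pos': [0.5133, 0.0928, 0.0918], 'ee_rot': [0.9688, 1.3447, -0.9735], 'wrist_force': [2.0635, -4.9897, -9.3034], 'torque': [-0.86, -0.5007, -0.0064], 'gripper_width': 0.0137}
[[-0.003  0.95   0.314]
 [-0.002  0.314 -0.95 ]
 [-1.    -0.003  0.001]]
```

View pics/scene3.png

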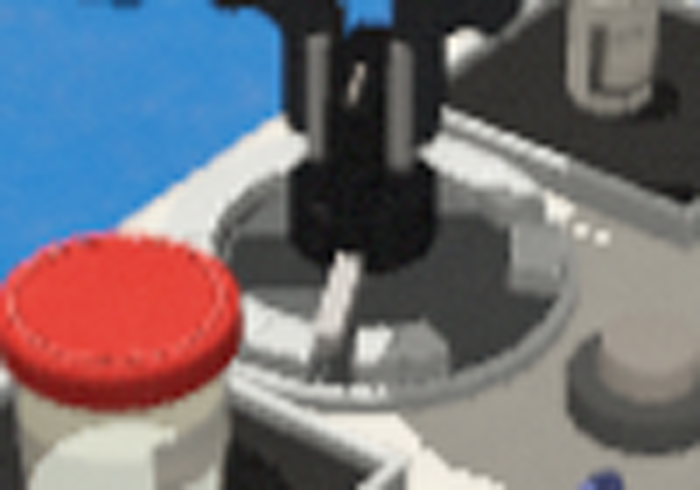

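View pics/top3.png

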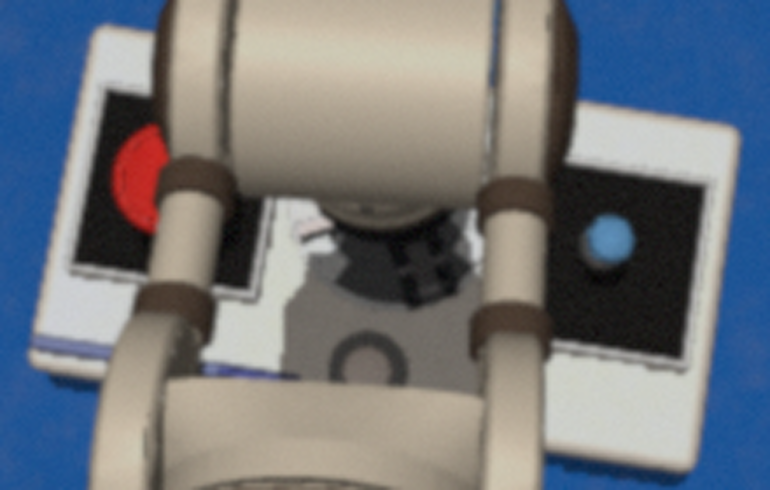

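The arm sits over the left notch at a turn of about 1.10 (scene crop around 330,340). I'm lowering it gently.

Emit:
arm_command(rows=[0.1,0,0,0,0,0,0.2,0,0,0,0,0,0.3,0,0,0,0,0,0.4,0,0,0,0,0,0.5,0,0,0,0,0,0.5,0,0,0,0,0,0.5,0,0,0,0,0,0.5,0,0,0,0,0,0.5,0,0,0,0,0,0.5,0,0,0,0,0])

```text
time: 7.02
eef_pos: [0.5133, 0.0929, 0.0875]
ee_rot: [0.968, 1.345, -0.973]
wrist_force: [1.3, -5.2, -8.3]
gripper_width: 0.0133
```

```bash
python3 - <<'E'
from h import *
st()
E
```

```text
{'time': 7.0167, 'joint_pos': [-0.0519, 0.1867, 1.8688, -0.0019, 1.0887, -0.3711], 'eef_pos': [0.5133, 0.0929, 0.0875], 'ee_rot': [0.9681, 1.3451, -0.9728], 'wrist_force': [1.3465, -5.1628, -8.2774], 'torque': [-1.0418, -0.206, -0.0266], 'gripper_width': 0.0133}
[[-0.003  0.949  0.315]
 [-0.002  0.315 -0.949]
 [-1.    -0.003  0.001]]
```

Emit:
arm_command(rows=[0.1,0,0,0,0,0,0.2,0,0,0,0,0,0.3,0,0,0,0,0,0.4,0,0,0,0,0,0.4,0,0,0,0,0,0.4,0,0,0,0,0,0.4,0,0,0,0,0,0.4,0,0,0,0,0,0.4,0,0,0,0,0,0.4,0,0,0,0,0])

```text
time: 7.85
eef_pos: [0.5134, 0.0929, 0.0837]
ee_rot: [0.968, 1.345, -0.973]
wrist_force: [-0.5, -4.6, -5.9]
gripper_width: 0.0137
```

```bash
python3 - <<'E'
from h import *
st()
E
```

```text
{'time': 7.85, 'joint_pos': [-0.0518, 0.1926, 1.8706, -0.0019, 1.0809, -0.3711], 'eef_pos': [0.5134, 0.0929, 0.0837], 'ee_rot': [0.9681, 1.3451, -0.9727], 'wrist_force': [-0.4862, -4.6052, -5.9384], 'torque': [-0.9673, -0.0067, -0.0627], 'gripper_width': 0.0137}
[[-0.003  0.949  0.315]
 [-0.002  0.315 -0.949]
 [-1.    -0.003  0.001]]
```

The height is back to the parked value (0.0837), so the knob is down. I'm releasing it, then rising.

Emit:
arm_command(rows=[0,0,0,0,0,0,0,0,0,0,0,0,0,0,0,0,0,0,0,0,0,0,0,0,0,0,0,0,0,0,0,0,0,0,0,0,0,0,0,0,0,0,0,0,0,0,0,0,0,0,0,0,0,0,0,0,0,0,0,0], grip=-0.2)

```text
time: 8.68
eef_pos: [0.5144, 0.0937, 0.0843]
ee_rot: [0.972, 1.343, -0.972]
wrist_force: [-0.5, 0.5, 0.4]
gripper_width: 0.051
```

Emit:
arm_command(rows=[-1,0,0,0,0,0,-2,0,0,0,0,0,-3,0,0,0,0,0,-4,0,0,0,0,0,-5,0,0,0,0,0,-6,0,0,0,0,0,-7,0,0,0,0,0,-8,0,0,0,0,0,-9,0,0,0,0,0,-9,0,0,0,0,0])

```text
time: 9.52
eef_pos: [0.5159, 0.0936, 0.177]
ee_rot: [0.973, 1.339, -0.969]
wrist_force: [-0.0, -0.2, 0.2]
gripper_width: 0.0512
```

```bash
python3 - <<'E'
from h import *
st()
for n in('scene','top'):
    p,d=grab_frame(n); np.savez(n+'4.npz',p=p,d=d); q=p[190:270,260:360] if n=='scene' else p[160:300,180:400]; k=7 if n=='scene' else 3.5; cv2.imwrite(f'pics/{n}4.png',cv2.resize(q,None,fx=k,fy=k,interpolation=cv2.INTER_CUBIC))
f,cx,cy,R,t=cam('scene'); z=np.load('scene4.npz')['d']; v,u=np.mgrid[:400,:640]
P=np.einsum('ij,jhw->ihw',R.T,np.stack([(u-cx)/f*z,(v-cy)/f*z,z])-t[:,None,None])
rr=np.hypot(P[0]-.5134,P[1]-.094); 
k=(rr<.026)&(P[2]>.06)&(P[2]<.13)
print('knob heights p',np.percentile(P[2][k],[50,90,97,99]))
h=P[2][k]; print(np.histogram(h,bins=np.arange(.06,.13,.004)))
z0=np.load('scene0.npz')['d'];P0=np.einsum('ij,jhw->ihw',R.T,np.stack([(u-cx)/f*z0,(v-cy)/f*z0,z0])-t[:,None,None])
k0=(np.hypot(P0[0]-.5134,P0[1]-.094)<.026)&(P0[2]>.06)&(P0[2]<.13);print(np.percentile(P0[2][k0],[50,90,97,99]))
E
```

```text
{'time': 9.5167, 'joint_pos': [-0.0513, 0.0723, 1.8012, 0.0, 1.2639, -0.3696], 'eef_pos': [0.5159, 0.0936, 0.177], 'ee_rot': [0.973, 1.3395, -0.9692], 'wrist_force': [-0.0027, -0.2404, 0.1943], 'torque': [-0.0278, 0.0298, -0.0371], 'gripper_width': 0.0512}
[[ 0.004  0.95   0.313]
 [-0.     0.313 -0.95 ]
 [-1.     0.004  0.002]]
knob heights p [0.07857373 0.1090621  0.1099592  0.11056064]
(array([ 36,  42,  43, 102,  19,  20,  19,  20,  22,  18,  21,  30,  80,
         0,   0,   0,   0]), array([0.06 , 0.064, 0.068, 0.072, 0.076, 0.08 , 0.084, 0.088, 0.092,
       0.096, 0.1  , 0.104, 0.108, 0.112, 0.116, 0.12 , 0.124, 0.128]))
[0.08581465 0.10855306 0.10958864 0.11022396]
```

View pics/scene4.png

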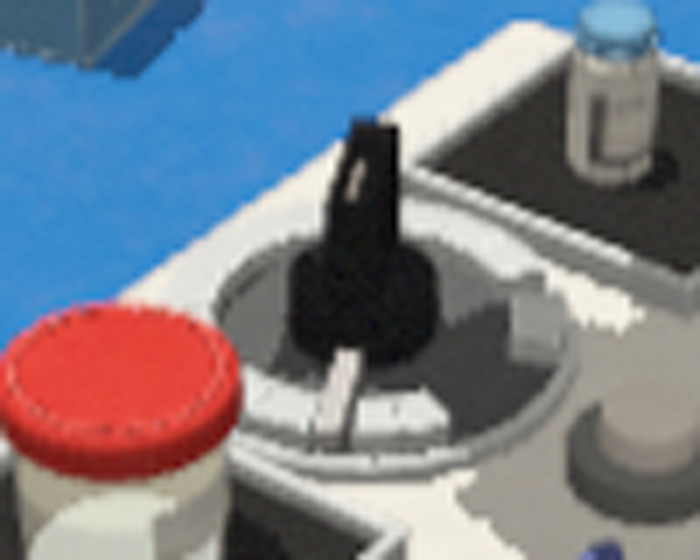

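View pics/top4.png

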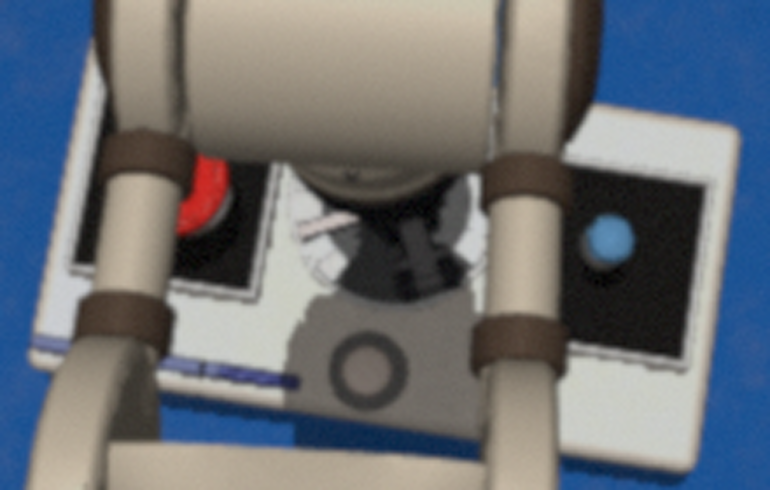

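The knob is seated: the arm lies flush in the notch (scene crop 340,400) and its height equals the start. Next is the button: close the jaws and move above it.

Emit:
arm_command(rows=[0,-1,-0.5,0,0,0,0,-2,-1,0,0,0,0,-3,-1.5,0,0,0,0,-4,-2,0,0,0,0,-5,-2.5,0,0,0,0,-6,-3,0,0,0,0,-7,-3.5,0,0,0,0,-8.1,-4.1,0,0,0,0,-8.1,-4.1,0,0,0,0,-8.1,-4.1,0,0,0], grip=1)

```text
time: 10.45
eef_pos: [0.4242, 0.1073, 0.1737]
ee_rot: [0.971, 1.344, -0.972]
wrist_force: [-0.3, 0.3, 0.3]
gripper_width: -0.0002
```

Emit:
arm_command(rows=[1,0,0,0,0,0,2,0,0,0,0,0,3,0,0,0,0,0,4,0,0,0,0,0,5,0,0,0,0,0,6,0,0,0,0,0,7,0,0,0,0,0,8,0,0,0,0,0,8,0,0,0,0,0,8,0,0,0,0,0])

```text
time: 11.28
eef_pos: [0.4242, 0.1073, 0.0936]
ee_rot: [0.971, 1.344, -0.972]
wrist_force: [-0.0, 0.5, -0.1]
gripper_width: -0.0002
```

```bash
python3 - <<'E'
from h import *
st()
p,d=grab_frame('scene');q=p[180:280,260:390];cv2.imwrite('pics/s5.png',cv2.resize(q,None,fx=6,fy=5.9,interpolation=cv2.INTER_CUBIC))
E
```

```text
{'time': 11.2833, 'joint_pos': [-0.0299, -0.0405, 2.0967, -0.0, 1.0869, -0.3482], 'eef_pos': [0.4242, 0.1073, 0.0936], 'ee_rot': [0.971, 1.3444, -0.9725], 'wrist_force': [-0.0156, 0.5359, -0.0755], 'torque': [-0.0149, -0.0203, -0.0402], 'gripper_width': -0.0002}
[[-0.001  0.95   0.313]
 [ 0.     0.313 -0.95 ]
 [-1.    -0.001 -0.   ]]
```

View pics/s5.png

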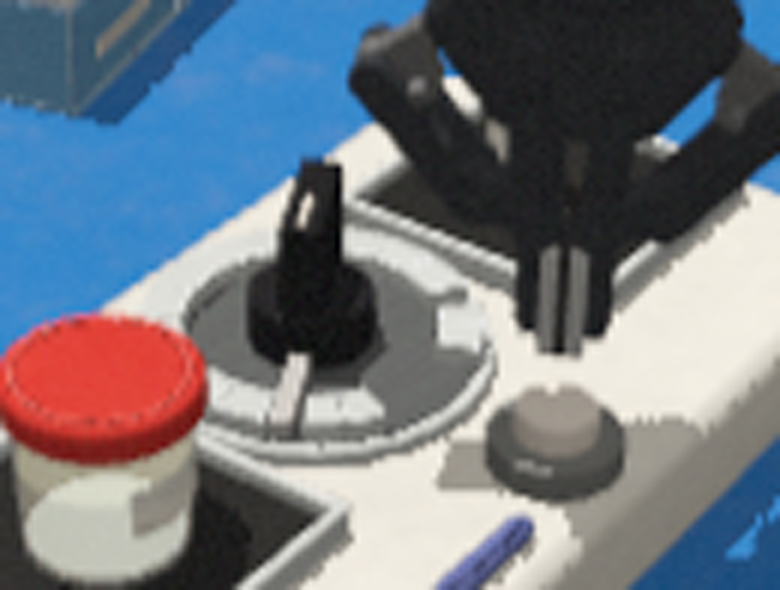

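Emit:
arm_command(rows=[0.6,0,0,0,0,0,1.2,0,0,0,0,0,1.8,0,0,0,0,0,2.1,0,0,0,0,0,2.3,0,0,0,0,0,2.5,0,0,0,0,0,2.7,0,0,0,0,0,2.8,0,0,0,0,0,2.9,0,0,0,0,0,2.9,0,0,0,0,0])

```text
time: 12.17
eef_pos: [0.4243, 0.1072, 0.066]
ee_rot: [0.971, 1.345, -0.973]
wrist_force: [-6.6, 0.4, 10.0]
gripper_width: 0.0005
```

```bash
python3 - <<'E'
from h import *
st()
E
```

```text
{'time': 12.1667, 'joint_pos': [-0.0298, 0.0106, 2.111, -0.0002, 1.0217, -0.3482], 'eef_pos': [0.4243, 0.1072, 0.066], 'ee_rot': [0.9707, 1.3445, -0.9725], 'wrist_force': [-6.5909, 0.3799, 10.0381], 'torque': [-0.0677, 1.1471, 0.001], 'gripper_width': 0.0005}
[[-0.002  0.95   0.313]
 [-0.     0.313 -0.95 ]
 [-1.    -0.002 -0.   ]]
```

Pressed to the stop (6 mm travel, 10 N). I'm pushing slightly more, holding, then retracting.

Emit:
arm_command(rows=[0.1,0,0,0,0,0,0.2,0,0,0,0,0,0.2,0,0,0,0,0,0.2,0,0,0,0,0,0.2,0,0,0,0,0,0.2,0,0,0,0,0,0.2,0,0,0,0,0,0.2,0,0,0,0,0,0.2,0,0,0,0,0,0.2,0,0,0,0,0])

```text
time: 13.0
eef_pos: [0.4245, 0.1073, 0.0657]
ee_rot: [0.97, 1.345, -0.973]
wrist_force: [-14.4, -0.3, 27.4]
gripper_width: -0.0003
```

Emit:
arm_command(rows=[-0.5,0,0,0,0,0,-1,0,0,0,0,0,-2,0,0,0,0,0,-4,0,0,0,0,0,-6,0,0,0,0,0,-8,0,0,0,0,0,-10,0,0,0,0,0,-12,0,0,0,0,0,-14,0,0,0,0,0,-14,0,0,0,0,0])

```text
time: 13.83
eef_pos: [0.4276, 0.1072, 0.2081]
ee_rot: [0.975, 1.335, -0.966]
wrist_force: [1.8, -0.4, 0.5]
gripper_width: -0.0001
```

```bash
python3 - <<'E'
from h import *
st()
p,d=grab_frame('scene');q=p[160:330,210:410];cv2.imwrite('pics/s6.png',cv2.resize(q,None,fx=3.5,fy=3.5,interpolation=cv2.INTER_CUBIC))
z0=np.load('scene0.npz')['d']; f,cx,cy,R,t=cam('scene'); v,u=np.mgrid[:400,:640]
for z in(z0,d):
    P=np.einsum('ij,jhw->ihw',R.T,np.stack([(u-cx)/f*z,(v-cy)/f*z,z])-t[:,None,None])
    k=(np.hypot(P[0]-.4246,P[1]-.1073)<.009)&(P[2]>.055)&(P[2]<.09);print('btn',np.percentile(P[2][k],[50,90]))
    k=(np.hypot(P[0]-.5134,P[1]-.094)<.026)&(P[2]>.06)&(P[2]<.13);print('knob',np.percentile(P[2][k],[97,99]))
E
```

```text
{'time': 13.8333, 'joint_pos': [-0.0299, -0.1923, 1.9897, 0.0001, 1.335, -0.3482], 'eef_pos': [0.4276, 0.1072, 0.2081], 'ee_rot': [0.9749, 1.3353, -0.9662], 'wrist_force': [1.7872, -0.433, 0.4757], 'torque': [-0.0576, 0.065, 0.0115], 'gripper_width': -0.0001}
[[ 0.009  0.95   0.313]
 [-0.     0.313 -0.95 ]
 [-1.     0.009  0.003]]
btn [0.0690729  0.07017605]
knob [0.10958864 0.11022396]
btn [0.0694326 0.0706697]
knob [0.10996822 0.11042514]
```

View pics/s6.png

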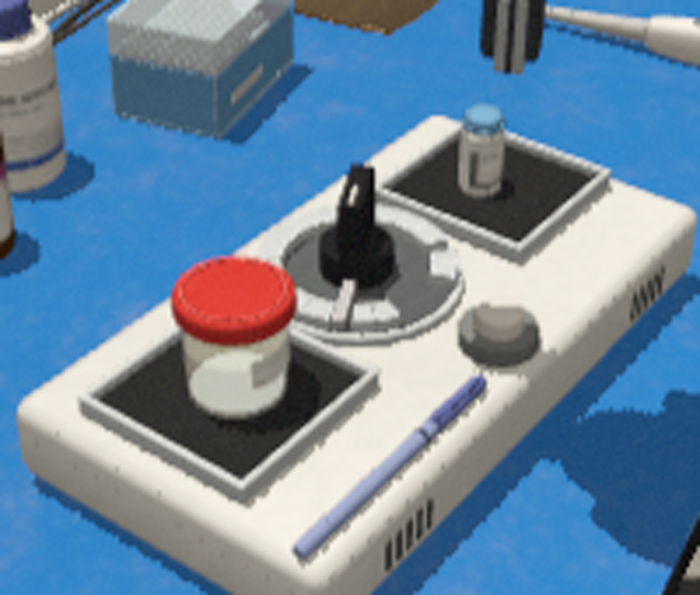

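The last picture shows the index arm in the left notch (345,300), the button up (500,320), the cup and vial standing, and the gripper clear. I'm handing in.

```bash
python3 -c "
from h import *
ticket.hand_in(); st()"
```

```text
the job is handed in; nothing more can be done
the job is handed in; nothing more can be done
```

The platform under the specimen cup (left, +y side) is engaged, the start button has been pressed, and I have handed the job in. It took about 14 s of the 61 s allowed; no verdict was reported.

**Knob:** I gripped the bar, pulled the knob up about 8 mm and turned it to about +1.10 rad, where the overhead picture showed the left notch. I lowered it gently and it went in first time. The spring force held steady all the way down, with no sign of the arm landing on the ring. The height ended within 0.1 mm of the parked height.

**Button:** I released the knob and checked in the pictures that it was down in the notch. I then pressed the button with closed jaws until it stopped, about 6 mm of travel, and held it. The force was 10 N at first and 27 N while holding. I then retracted the gripper.

**Last checks:**
- **Knob:** still in the left notch, its height within 0.4 mm of the start.
- **Button:** up again, within 0.5 mm of its starting height.
- **Cup and vial:** standing and apparently unmoved. I judged this by eye and did not measure their positions again.
- **Gripper:** well clear of everything.

No check failed. The measured tool position differed from the commanded one by about 1 to 3 mm just after fast moves.

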